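# Roll the marked rod line-up and press it into the drilling jig

## Robot

A 6-joint arm with a two-finger parallel gripper is mounted at the origin on the work surface. World frame = base frame: x ahead of the robot, y to its left, z up, the work surface at z = 0. Lengths are in m, angles in rad, forces in N, time in s.
With the tool pointing down it reaches from about 0.35 to 0.775 m from the base axis. Payload 5.5 kg.
Tool frame: the origin (TCP) lies at the very end of the fingers, on their centre line; the grasp point (between the pads) lies 19 mm behind it; x points along the fingers, y is the direction in which the jaws open and shut, and the axes are right-handed (so a half turn about x gives the same grasp; the last joint's range is limited). The gripper opens to 85 mm and grips with 20 to 120 N. Pads are 22 mm wide; open, the fingers measure 114 mm over their backs; the gripper's body (76 mm by 85 mm) begins 54 mm behind the grasp point. The pads swing forward as they close: fully open they stand 13 mm farther back than shut.
Start: joints at [0.976, 0.313, 0.046, 1.304, 0, 1.431], TCP at [0.253, 0.517, 0.231] pointing down, gripper open.
Joint ranges: [-2.76, 2.76], [-0.86, 1.69], [-1.03, 1.26], [-2.2, 2.34], [-1.47, 1.5], [-3.14, 3.14]. Speed limits (rad/s): [2.57, 2.57, 3.14, 3.14, 3.14, 3.14].

## Interface

Orientations are given as a unit quaternion [w, x, y, z].
In Python, from workcell import env gives the robot as it stands.
- The arm moves only by the tool drive_tool, never from a script. Its argument "plan" is a list that holds one entry, the list of rows, each a list of 7 numbers: the shift along the tool's x, y, z in cm, then the turn, a rotation vector about the tool's x, y, z in degrees, then the opening, from 0 (shut) to 1 (fully open). In form: [[[tx, ty, tz, wx, wy, wz, fingers], ...]]. A call has exactly 5 rows; each row shifts and turns the commanded pose from where the row before left it, along the tool's axes as they then stand; what a row does not reach is not made up. A row lasts 1/12 s, in which the tool goes at most 41.7 mm and 7.16 degrees, less where a joint would pass 70% of its speed; a pose out of reach is approached as far as the arm can. A call with a gripper value outside its range is refused whole. The fingers move at their own pace and stop on an object; "squeeze" is the grip in N (left out, the last holds). Time passes only in rows, so rows that do not move let the fingers close, or fill a call up. It gives the time, the measured TCP pose, the force and the opening at its end, in the units of the state.
- env.get_state(): the state, without advancing time (a new reading comes with each control period).
- env.read_camera(name): name is "side" or "top"; returns the picture (420x560x3 uint8, red, green, blue); there is no depth.
- env.camera_model(name): a dict with "camera_matrix" (3x3 intrinsics, pixels), "k1" (the pictures are not rectified: a ray, as slopes to the right and down, at radius r is drawn at 1 + k1 r^2 times it, then the intrinsics apply), "camera_from_world" (4x4, takes a point from world to camera coordinates). Camera axes: x right, y down, z forward; pixel columns grow to the right and rows downward; lengths in m; the calibration is good to about 2 mm. A picture is of the moment at which its call begins. camera_model takes no time and is no camera call.
- env.hand_in(): hands the job in, once; it reports no verdict.
The state is a dict: "clock": time; "joint_pos": joint angles; "qvel": joint speeds; "tau": joint torques, N m; "tcp_pos": TCP position; "orientation": TCP orientation; "wrist_force": force on the tool from outside, world axes, zero at the start; "ft_torque": the same for the moment, N m; "finger_gap": finger opening in m.
Only numpy, scipy, OpenCV 4.12 (cv2) and the standard library are available. Lean on these libraries where they do the work, as an engineer would, in place of code of your own. Each camera call takes 0.05 s, during which the arm holds its last target.

## Task

Set the round wooden rod in the plywood drilling jig ready for drilling: turn it (it can be rolled along the bench) until the red line painted along it lies on top, lay it on the jig board and push it firmly home into the corner, so that it presses on the grey fence blocks and on the dark end stop at the same time, but without ramming it (no more than 40 N on either). Then let go and leave it lying there at rest, flush with the fence and the end stop, line still on top; leave the screwdriver, tape roll, hammer, offcut and pin jar where they are.

Things in the scene. Friction and masses are not known exactly. Their poses are not given: they have to be found in the camera images.
- rod: Pale round wooden rod, 44 mm diameter, 150 mm long, about 0.18 kg, starting on the bench on its side, free to roll. Origin at its centre (on its axis, mid-length, 22 mm above what it lies on); x runs along its axis. Its y and z axes turn with it but have no relation to the red line.
- line: The red line painted along the full length of the rod, about 13 mm wide, also drawn as a radius on both end faces. It is fixed to the rod: same origin (the rod's centre) and same x axis (the rod's axis); its z axis points from the rod's axis out through the middle of the line, so the line is on top when this z points straight up. At the start the line faces sideways or down by an unknown amount.
- jig: Plywood jig board, 220 (x) by 200 (y) mm, 12 mm thick, screwed to the bench. Origin at the centre of its underside. It carries the fence on its +y side and the end stop at its +x end; a rod fully home lies along the jig's x with its centre at x 10, y 38, z 34 mm in this frame.
- fence: Two grey fence blocks on the jig, each 35 (x) by 25 (y) mm and 34 mm tall above the board. Origin at the centre of the jig board's top face, axes as the jig's. Their working faces look to -y and lie at y = 60 mm; the blocks span x -65 to -30 mm and x 50 to 85 mm. The 80 mm gap between them is open, with nothing behind, so that a finger fits there beside a rod.
- end_stop: Dark steel end stop on the jig, 20 (x) by 54 (y) mm, 34 mm tall above the board. Origin at the centre of the jig board's top face, axes as the jig's. Its working face looks to -x at x = 85 mm and spans y 5 to 59 mm.
- screwdriver: Screwdriver with an orange handle, 180 mm long, 26 mm thick, lying on the bench between the two work places, handle towards the robot; origin at its mid-length on its underside, x along it. A bystander.
- tape: Yellow roll of tape lying flat, 90 mm diameter, 24 mm tall, origin at the centre of its underside. A bystander.
- mallet: Hammer with a wooden handle, 260 mm long, lying at the right; origin mid-length on its underside, x along it towards the head. A bystander.
- offcut: Brown wooden offcut, 90 by 45 by 30 mm, at the back beside the jar; origin at the centre of its underside. A bystander.
- pin_jar: Green glass jar with bead-headed pins, 80 mm diameter, 180 mm tall with the pins, at the back; origin at the centre of its underside. A bystander.
Things that resemble listed ones, but are neither listed nor needed, are in the scene too. What is shaped like the rod but purple or turquoise is not meant.

How it is judged:
On the way:
1. the rod is pressed against the fence and the end stop at the same time (over 2 N on each) (contact force between rod and fence above 2 N and contact force between rod and end_stop above 2 N), for 0.1 s.
At the end, for the whole second after the job is handed in: The rod lies at rest on the jig board along the fence, within 2 mm of the fence faces and of the end stop and within 2 degrees of parallel, with the red line within about 12 degrees of straight up (angle between line's own z axis and vertical below 0.22 rad and y of rod in the frame of jig between 0.036 and 0.041 m and x of rod in the frame of jig between 0.008 and 0.013 m and z of rod in the frame of jig between 0.031 and 0.037 m and angle between the x axis of rod and the x axis of jig, either way round below 0.035 rad and linear speed of rod below 0.01 m/s and angular speed of rod below 0.2 rad/s); the robot touches nothing.
It fails at once if the rod is rammed against the fence or the end stop with over 40 N (contact force between rod and fence above 40 N or contact force between rod and end_stop above 40 N).
It fails at once if a bystander (screwdriver, tape, hammer, offcut or pin jar) is moved more than 30 mm (distance of any of screwdriver, tape, mallet, offcut, pin_jar from where it was at the start of the episode above 0.03 m).
It also fails if it takes over 58 s, if anything falls off the work surface, if the arm or the gripper's body presses on something with over 40 N, if the wrist force passes 120 N, or if a joint passes its speed limit or range.

## Working session

There is one attempt and no reset: what is moved stays moved. The work goes in short steps, Python scripts to look and compute and a tool call to move; the robot and the scene stay as the last step left them, time stands still between calls to the robot, and variables do not carry over. Pictures are saved under pics/ and viewed, and the job is handed in when it is done.

Besides the shell and the picture viewer there is one more tool, called as name([rows], argument=value, ...), one row to a line, values as JSON. drive_tool: Moves the arm, as the interface text tells. Its arguments: {"type":"object","properties":{"plan":{"type":"array","items":{"type":"array","items":{"type":"array","items":{"type":"number"}}}},"squeeze":{"type":"number"}},"required":["plan"]}

```bash
ls; mkdir -p pics; python3 - <<'E'
from workcell import env
import cv2
for n in("top","side"):
    im=env.read_camera(n); cv2.imwrite(f"pics/{n}0.png",im[:,:,::-1]); m=env.camera_model(n); print(n,m)
print(env.get_state())
E
```

```text
pics
top {'camera_matrix': array([[434.72753453,   0.        , 281.1114935 ],
       [  0.        , 434.72753453, 202.35584105],
       [  0.        ,   0.        ,   1.        ]]), 'k1': -0.12099030103940585, 'camera_from_world': array([[-0.01429727, -0.999863  , -0.00834116, -0.06462499],
       [-0.9903041 ,  0.01531241, -0.13807   ,  0.5533335 ],
       [ 0.1381788 ,  0.00628626, -0.99038735,  0.96556805],
       [ 0.        ,  0.        ,  0.        ,  1.        ]])}
side {'camera_matrix': array([[430.41410404,   0.        , 279.25896648],
       [  0.        , 430.41410404, 211.44863361],
       [  0.        ,   0.        ,   1.        ]]), 'k1': 0.04585639392906111, 'camera_from_world': array([[-0.9559572 , -0.29312486, -0.01495485,  0.51796454],
       [-0.21223063,  0.72553867, -0.65463868,  0.21041998],
       [ 0.20274119, -0.62263268, -0.75579399,  0.88382295],
       [ 0.        ,  0.        ,  0.        ,  1.        ]])}
{'clock': 0.1, 'joint_pos': array([ 9.76403961e-01,  3.13896451e-01,  4.50930536e-02,  1.30357442e+00,
       -1.64394801e-05,  1.43116644e+00]), 'qvel': array([-0.0011351 , -0.00042877,  0.00261958,  0.00036195,  0.00032389,
       -0.00121843]), 'tau': array([ 3.97467142e-03, -4.81721985e+01,  2.99245030e+01,  1.26852936e-02,
       -7.47859553e-05,  1.35225143e-06]), 'tcp_pos': array([0.25234547, 0.51617443, 0.23051463]), 'orientation': array([ 0.68871048,  0.15887688,  0.6891009 , -0.15992486]), 'wrist_force': array([ 0.38507241, -0.03372132,  0.55736265]), 'ft_torque': array([ 0.0127488 , -0.02687555, -0.00555123]), 'finger_gap': 0.08543040091806646}
```

View pics/top0.png

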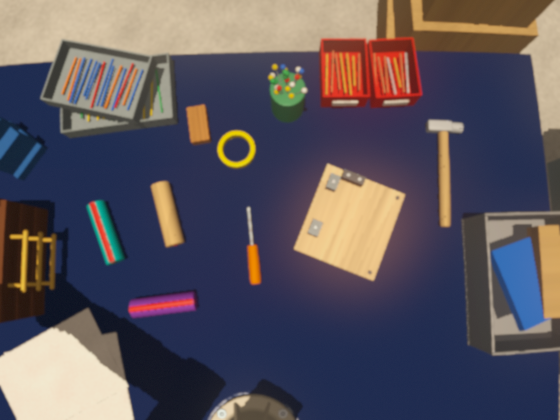

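View pics/side0.png

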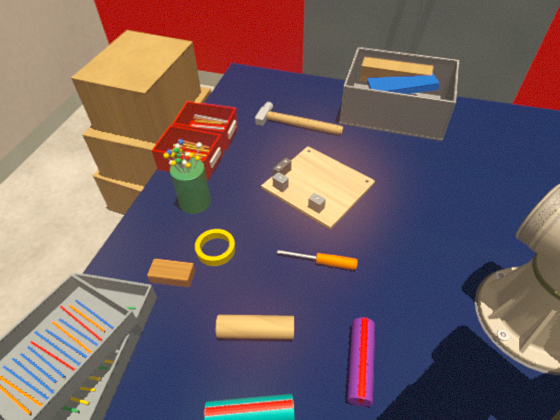

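```bash
cat > h.py <<'E'
import numpy as np, cv2
from scipy.spatial.transform import Rotation as R
from workcell import env
def ray(n,px):
    m=env.camera_model(n);K=m["camera_matrix"];k=m["k1"]
    px=np.atleast_2d(np.asarray(px,float))
    u=cv2.undistortPoints(px.reshape(-1,1,2),K,np.array([k,0,0,0,0.]),None,None).reshape(-1,2)
    T=m["camera_from_world"];d=np.c_[u,np.ones(len(u))]@T[:3,:3]
    o=-T[:3,:3].T@T[:3,3]
    return o,d
def plane(n,px,z):
    o,d=ray(n,px);return o+d*((z-o[2])/d[:,2])[:,None]
def proj(n,P):
    m=env.camera_model(n);T=m["camera_from_world"]
    P=np.atleast_2d(np.asarray(P,float))
    return cv2.projectPoints(P,cv2.Rodrigues(T[:3,:3])[0],T[:3,3],m["camera_matrix"],np.array([m["k1"],0,0,0,0.]))[0].reshape(-1,2)
def crop(im,x0,y0,x1,y1,s,name):
    cv2.imwrite("pics/"+name,cv2.resize(im[y0:y1,x0:x1],None,fx=s,fy=s,interpolation=cv2.INTER_CUBIC))
E
python3 - <<'E'
from h import *
t=cv2.imread("pics/top0.png");s=cv2.imread("pics/side0.png")
a=cv2.resize(t[170:260,140:200],None,fx=5,fy=5,interpolation=cv2.INTER_CUBIC)
b=cv2.resize(s[300:350,205:305],(500,250),interpolation=cv2.INTER_CUBIC)
c=np.zeros((450,800,3),np.uint8);c[:,:300]=a;c[:250,300:]=b
cv2.imwrite("pics/rodz.png",c)
a=cv2.resize(t[155:290,285:415],None,fx=4,fy=4,interpolation=cv2.INTER_CUBIC)
cv2.imwrite("pics/jigz.png",a)
E
```

```text
(no output)
```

View pics/rodz.png

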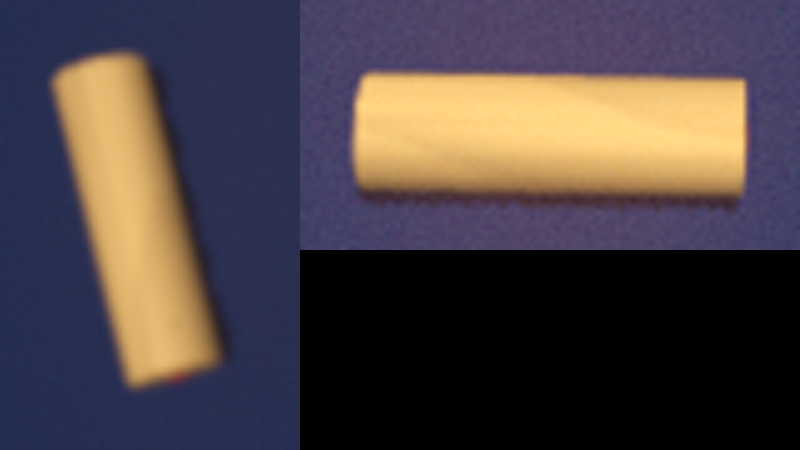

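View pics/jigz.png

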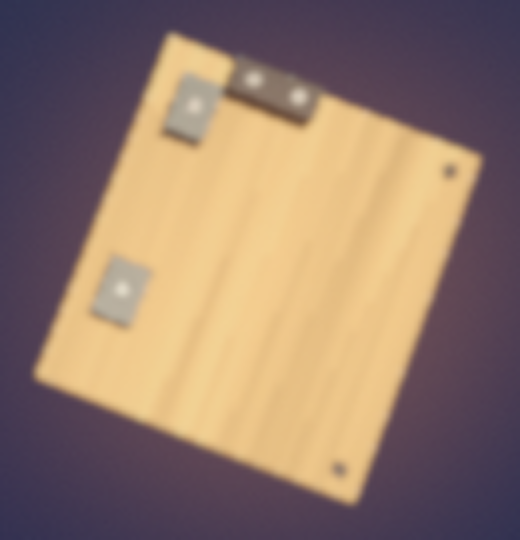

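```bash
python3 - <<'E'
from h import *
for n in("top","side"): print(n,ray(n,[[280,210]])[0])
# jig: corners in top
J=np.array([[170,33],[482,156],[355,505],[36,376]])/4+[285,155]-[.375,.375]
P=plane("top",J,0.012);print("jig corners",P.round(4));print("c",P.mean(0))
q=[np.linalg.norm(P[i]-P[(i+1)%4]) for i in range(4)];print(q)
for a,b in((3,0),(2,1)):
    d=P[b]-P[a];print(np.degrees(np.arctan2(d[1],d[0])))
for a,b in((1,0),(2,3)):
    d=P[b]-P[a];print(np.degrees(np.arctan2(d[1],d[0]))-90)
t=cv2.imread("pics/top0.png");s=cv2.imread("pics/side0.png")
for n,im,roi in(("top",t,(140,170,200,260)),("side",s,(205,300,310,352))):
    hsv=cv2.cvtColor(im,cv2.COLOR_BGR2HSV)
    m=cv2.inRange(hsv,(8,60,110),(30,255,255));k=np.zeros_like(m);x0,y0,x1,y1=roi;k[y0:y1,x0:x1]=255;m&=k
    c=max(cv2.findContours(m,0,1)[0],key=cv2.contourArea);r=cv2.minAreaRect(c);print(n,r)
    bx=cv2.boxPoints(r);print(bx); print(plane(n,bx,0.022).round(4));print("ctr",plane(n,[r[0]],0.022))
    red=cv2.inRange(hsv,(0,110,90),(6,255,255))|cv2.inRange(hsv,(165,90,90),(180,255,255));red&=k
    ys,xs=np.nonzero(red);print("red",list(zip(xs,ys)))
E
```

```text
top [ 0.41362343 -0.07915882  1.03214608]
side [0.36062217 0.5494575  0.81348321]
jig corners [[ 0.65   -0.1846  0.012 ]
 [ 0.5725 -0.3699  0.012 ]
 [ 0.368  -0.2849  0.012 ]
 [ 0.4463 -0.1004  0.012 ]]
c [ 0.50920874 -0.23495474  0.012     ]
[np.float64(0.2008661749654513), np.float64(0.22142287657788426), np.float64(0.2004493834218788), np.float64(0.22046864090169352)]
-22.469311280684668
-22.578818381807743
-22.716961678694318
-22.99012294164791
top ((166.2353057861328, 212.94119262695312), (65.96968841552734, 18.432706832885742), 75.96376037597656)
[[149.29413 183.17648]
 [167.17648 178.7059 ]
 [183.17648 242.7059 ]
 [165.29413 247.17648]]
[[0.6058 0.2422 0.022 ]
 [0.6159 0.1988 0.022 ]
 [0.4629 0.1575 0.022 ]
 [0.4528 0.1999 0.022 ]]
ctr [[0.53349526 0.19914877 0.022     ]]
red [(np.int64(175), np.int64(245)), (np.int64(176), np.int64(245)), (np.int64(177), np.int64(245))]
side ((254.5, 326.5), (23.0, 77.0), 90.0)
[[216. 315.]
 [293. 315.]
 [293. 338.]
 [216. 338.]]
[[0.6143 0.1967 0.022 ]
 [0.4658 0.1527 0.022 ]
 [0.4526 0.1992 0.022 ]
 [0.5955 0.2417 0.022 ]]
ctr [[0.531814   0.19810329 0.022     ]]
red [(np.int64(294), np.int64(326))]
```

```bash
python3 - <<'E'
from h import *
t=cv2.imread("pics/top0.png").astype(int);s=cv2.imread("pics/side0.png").astype(int)
print("top R-G");print((t[...,2]-t[...,1])[240:250,162:188])
print("side R-G");print((s[...,2]-s[...,1])[310:344,288:298])
print("top R");print(t[...,2][240:250,162:188]);
# predicted face points
c=np.array([.5325,.1986,.022]);yaw=np.radians(15.4);ax=np.array([np.cos(yaw),np.sin(yaw),0]);lat=np.array([-np.sin(yaw),np.cos(yaw),0])
e=c-.075*ax
for a in range(0,360,30):
    p=e+.020*(np.cos(np.radians(a))*np.array([0,0,1])+np.sin(np.radians(a))*lat)
    print(a,proj("top",p).round(1),proj("side",p).round(1))
print(proj("top",e),proj("side",e))
E
```

```text
top R-G
[[ 0 19 35 42 44 44 44 44 44 44 45 44 44 44 44 43 43 42 41 38 33 25 16  4
  -3 -6]
 [-2 16 33 41 44 43 44 45 44 44 44 44 44 44 44 43 42 42 40 37 33 26 15  5
  -3 -5]
 [-4 10 29 40 43 43 44 44 44 44 44 44 44 45 44 44 41 39 36 34 28 20 11  2
  -4 -5]
 [-6  4 23 37 43 44 44 43 44 44 44 45 46 46 46 44 37 33 28 24 18 10  2 -3
  -5 -4]
 [-6  2 19 36 42 44 44 43 43 43 44 47 50 54 53 43 29 20 15  9  4 -1 -4 -5
  -6 -5]
 [-8 -2 15 32 39 42 42 41 39 37 39 45 52 56 52 36 16  6  1 -2 -5 -4 -5 -5
  -5 -6]
 [-8 -4  7 24 34 36 36 31 28 24 23 29 33 33 26 13  1 -5 -5 -5 -7 -6 -6 -6
  -6 -6]
 [-8 -6  0 10 19 23 19 14 10  7  6  5  6  4  1 -2 -5 -6 -6 -6 -6 -5 -5 -6
  -7 -6]
 [-7 -7 -6 -2  3  3  1 -1 -3 -4 -4 -6 -5 -5 -6 -6 -8 -6 -6 -6 -6 -6 -6 -5
  -6 -6]
 [-8 -7 -7 -8 -6 -6 -7 -7 -6 -7 -7 -7 -7 -6 -7 -6 -6 -6 -5 -6 -6 -6 -6 -6
  -6 -6]]
side R-G
[[10 10 11 10  6 10  8  9  7  8]
 [11  9  8  9  6  7 12  8  8  7]
 [11  7 11 10  9 11  6 12  5  8]
 [10 14 11 12  7  9  6  7  9  5]
 [ 9  9 10  9  9  6  9  5  5  3]
 [29 30 28 26 25 21  9 11  6  9]
 [44 45 44 43 45 44 23  4  8  3]
 [46 46 45 45 46 47 2
[... 1752 characters left out ...]
39  39  41  48  56  58  54  50  47  45  43  41  41  41  41  40  39  40
   40  40  41  39  40  41  41  41]
 [ 38  39  39  38  41  42  40  39  40  40  40  40  40  40  40  41  41  40
   41  40  40  40  40  40  41  41]]
0 [[172.1 243.6]] [[292.2 322.7]]
30 [[168.2 244.8]] [[292.2 328.2]]
60 [[166.1 245.8]] [[292.1 333.5]]
90 [[166.1 246.3]] [[292.1 337.1]]
120 [[168.3 246.1]] [[292. 338.]]
150 [[172.1 245.4]] [[292.  336.1]]
180 [[176.3 244.3]] [[292.1 331.9]]
210 [[180.1 243.1]] [[292.1 326.6]]
240 [[182.3 242.1]] [[292.2 321.6]]
270 [[182.4 241.6]] [[292.2 318. ]]
300 [[180.3 241.7]] [[292.3 316.9]]
330 [[176.5 242.4]] [[292.3 318.6]]
[[174.24765267 243.93996223]] [[292.14192869 327.3868498 ]]
```

```bash
cat >> h.py <<'E'
def downR(yaw_y):
    """tool x down, tool y horizontal at yaw (deg)"""
    a=np.radians(yaw_y);x=np.array([0,0,-1.]);y=np.array([np.cos(a),np.sin(a),0]);return np.c_[x,y,np.cross(x,y)]
def st():
    s=env.get_state();q=s["orientation"];return s,np.array(s["tcp_pos"]),R.from_quat([q[1],q[2],q[3],q[0]])
def plan(tp,tR,nmin=1):
    s,p,r=st()
    T=R.from_matrix(tR); w=(r.inv()*T).as_rotvec(degrees=True); d=np.asarray(tp)-p
    n=max(nmin,int(np.ceil(max(np.linalg.norm(d)/.040,np.linalg.norm(w)/7.0))))
    n=-(-n//5)*5
    print("dist",d.round(4),"rotvec",w.round(2),"rows",n)
    rr=r
    for i in range(n):
        sh=rr.inv().apply(d/n)*100
        print("[",",".join(f"{v:.2f}" for v in list(sh)+list(w/n)),"]")
        rr=rr*R.from_rotvec(w/n,degrees=True)
E
python3 - <<'E'
from h import *
s,p,r=st();y=r.as_matrix()[:,1];print(y,np.degrees(np.arctan2(y[1],y[0])))
yw=105.4 if abs(np.degrees(np.arctan2(y[1],y[0]))-105.4)<90 else -74.6
print(yw)
plan([.5325,.1986,.12],downR(yw))
a=np.radians(-22.7);J=np.array([.5092,-.235]);Rz=np.array([[np.cos(a),-np.sin(a)],[np.sin(a),np.cos(a)]])
print("home",J+Rz@[.01,.038])
E
```

```text
[ 0.43924825  0.89836435 -0.00156838] 63.944039017152406
105.4
dist [ 0.2802 -0.3176 -0.1105] rotvec [-4.146e+01 -4.000e-02  8.000e-02] rows 15
[ 0.74,-1.08,2.61,-2.76,-0.00,0.01 ]
[ 0.74,-1.21,2.55,-2.76,-0.00,0.01 ]
[ 0.74,-1.33,2.49,-2.76,-0.00,0.01 ]
[ 0.74,-1.45,2.42,-2.76,-0.00,0.01 ]
[ 0.74,-1.56,2.35,-2.76,-0.00,0.01 ]
[ 0.74,-1.67,2.27,-2.76,-0.00,0.01 ]
[ 0.74,-1.78,2.19,-2.76,-0.00,0.01 ]
[ 0.74,-1.88,2.10,-2.76,-0.00,0.01 ]
[ 0.74,-1.98,2.01,-2.76,-0.00,0.01 ]
[ 0.74,-2.08,1.91,-2.76,-0.00,0.01 ]
[ 0.74,-2.17,1.81,-2.76,-0.00,0.01 ]
[ 0.74,-2.25,1.70,-2.76,-0.00,0.01 ]
[ 0.74,-2.33,1.59,-2.76,-0.00,0.01 ]
[ 0.74,-2.41,1.48,-2.76,-0.00,0.01 ]
[ 0.74,-2.47,1.36,-2.76,-0.00,0.01 ]
home [ 0.53308981 -0.20380261]
```

drive_tool([
  [[0.74,-1.1,2.6,-2.76,0,0,1],[0.74,-1.2,2.55,-2.76,0,0,1],[0.74,-1.33,2.5,-2.76,0,0,1],[0.74,-1.45,2.4,-2.76,0,0,1],[0.74,-1.56,2.35,-2.76,0,0,1]],
])

```text
clock: 0.52
tcp_pos: [0.346, 0.4095, 0.1936]
orientation: [0.703, 0.074, 0.703, -0.075]
wrist_force: [0.5, 1.0, 0.7]
finger_gap: 0.0854
```

drive_tool([
  [[0.74,-1.67,2.27,-2.76,0,0,1],[0.74,-1.78,2.2,-2.76,0,0,1],[0.74,-1.88,2.1,-2.76,0,0,1],[0.74,-1.98,2.0,-2.76,0,0,1],[0.74,-2.08,1.9,-2.76,0,0,1]],
])

```text
clock: 0.93
tcp_pos: [0.4393, 0.3036, 0.1566]
orientation: [0.707, -0.01, 0.707, 0.01]
wrist_force: [0.8, 0.1, 0.5]
finger_gap: 0.0852
```

drive_tool([
  [[0.74,-2.17,1.8,-2.76,0,0,0.8],[0.74,-2.25,1.7,-2.76,0,0,0.8],[0.74,-2.33,1.6,-2.76,0,0,0.8],[0.74,-2.4,1.5,-2.76,0,0,0.8],[0.74,-2.47,1.36,-2.76,0,0,0.8]],
], squeeze=30)

```text
clock: 1.35
tcp_pos: [0.5327, 0.1978, 0.1195]
orientation: [0.7, -0.095, 0.701, 0.095]
wrist_force: [1.4, 0.7, -0.5]
finger_gap: 0.0684
```

```bash
python3 - <<'E'
from h import *
plan([.5325,.1986,.012],downR(105.4))
print(st()[0]["finger_gap"],st()[0]["joint_pos"])
E
```

```text
dist [-0.0002  0.0008 -0.1075] rotvec [ 0.07 -0.05 -0.01] rows 5
[ 2.15,0.02,0.00,0.01,-0.01,-0.00 ]
[ 2.15,0.02,0.00,0.01,-0.01,-0.00 ]
[ 2.15,0.02,0.00,0.01,-0.01,-0.00 ]
[ 2.15,0.02,0.00,0.01,-0.01,-0.00 ]
[ 2.15,0.02,-0.00,0.01,-0.01,-0.00 ]
0.0684167623532478 [ 2.14269942e-01  3.57444791e-01 -1.71678875e-01  1.04246807e+00
  9.14645622e-05 -5.58064896e-02]
```

drive_tool([
  [[2.15,0,0,0,0,0,0.8],[2.15,0,0,0,0,0,0.8],[2.15,0,0,0,0,0,0.8],[2.15,0,0,0,0,0,0.75],[2.15,0,0,0,0,0,0.7]],
])

```text
clock: 1.77
tcp_pos: [0.5319, 0.1988, 0.0114]
orientation: [0.701, -0.094, 0.701, 0.094]
wrist_force: [0.4, -0.4, -1.0]
finger_gap: 0.0595
```

drive_tool([
  [[0,-0.8,0,0,0,0,0.7],[0,-0.8,0,0,0,0,0.7],[0,-0.8,0,0,0,0,0.7],[0,-0.8,0,0,0,0,0.7],[0,-0.8,0,0,0,0,0.7]],
])

```text
clock: 2.18
tcp_pos: [0.5445, 0.1596, 0.0144]
orientation: [0.702, -0.094, 0.7, 0.094]
wrist_force: [0.1, -0.6, -0.1]
finger_gap: 0.0602
```

```bash
cat > look.py <<'E'
import sys
from h import *
tag=sys.argv[1];roi=[int(v) for v in sys.argv[2:10]]
c=np.zeros((600,800,3),np.uint8);x=0
for n,(a,b,w,h) in(("top",roi[:4]),("side",roi[4:])):
    im=env.read_camera(n)[:,:,::-1];cv2.imwrite(f"pics/{n}_{tag}.png",im)
    f=min(400/w,600/h);k=cv2.resize(im[b:b+h,a:a+w],None,fx=f,fy=f,interpolation=cv2.INTER_CUBIC)[:600,:400]
    c[:k.shape[0],x:x+k.shape[1]]=k;x+=400
cv2.imwrite(f"pics/look_{tag}.png",c)
s=env.get_state();print({k:np.round(s[k],3) for k in("clock","tcp_pos","wrist_force","finger_gap")})
E
python3 look.py a 130 160 120 120 180 230 150 150
```

```text
{'clock': np.float64(2.283), 'tcp_pos': array([0.544, 0.159, 0.014]), 'wrist_force': array([-0.595, -0.108,  0.228]), 'finger_gap': np.float64(0.06)}
```

View pics/look_a.png

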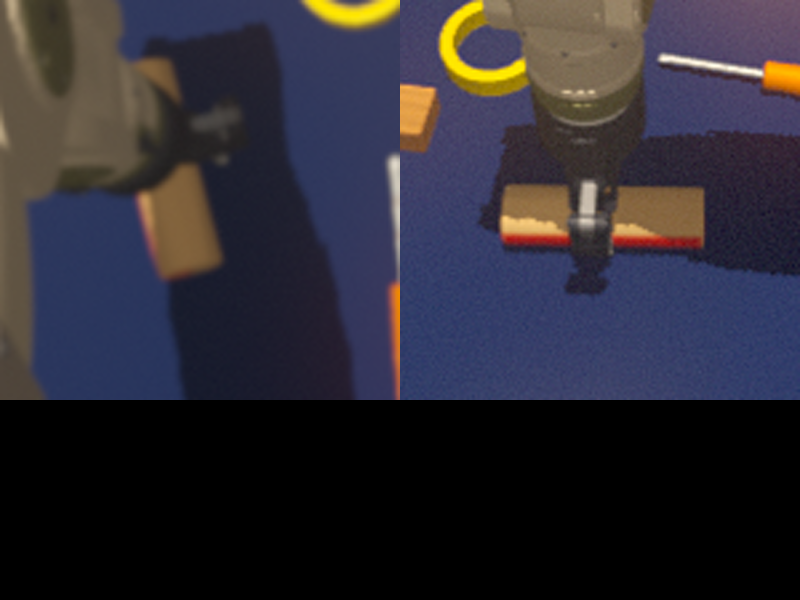

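drive_tool([
  [[0,-0.7,0,0,0,0,0.7],[0,-0.7,0,0,0,0,0.7],[0,-0.7,0,0,0,0,0.7],[0,-0.7,0,0,0,0,0.7],[0,-0.7,0,0,0,0,0.7]],
])

```text
clock: 2.7
tcp_pos: [0.5523, 0.1261, 0.0128]
orientation: [0.701, -0.094, 0.701, 0.094]
wrist_force: [-0.6, 0.1, 0.6]
finger_gap: 0.0598
```

```bash
python3 look.py b 130 160 120 120 180 230 150 150
```

```text
{'clock': np.float64(2.8), 'tcp_pos': array([0.553, 0.126, 0.013]), 'wrist_force': array([ 0.323,  0.843, -0.987]), 'finger_gap': np.float64(0.06)}
```

View pics/look_b.png

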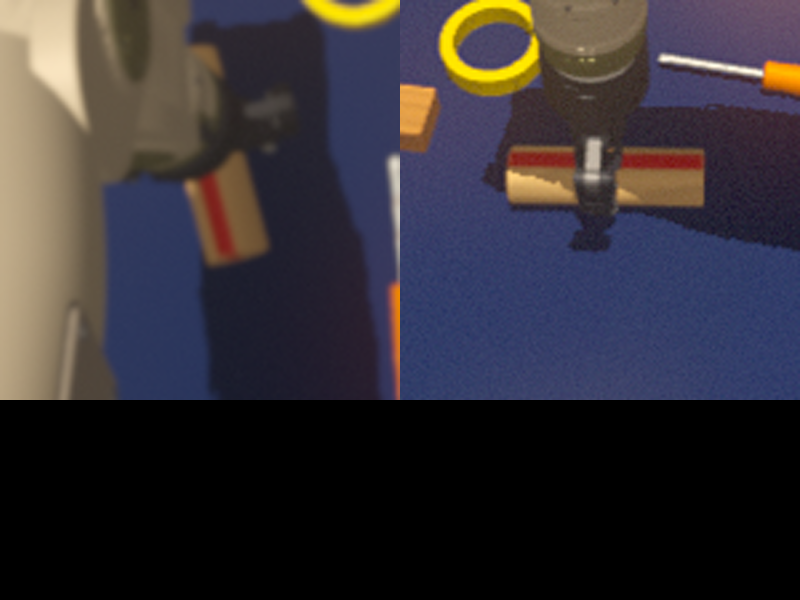

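```bash
cat > rod.py <<'E'
import sys
from h import *
tag=sys.argv[1];roi=[int(v) for v in sys.argv[2:10]]; zc=float(sys.argv[10]) if len(sys.argv)>10 else .022
def cyl(n,px,c,yaw,r=.022):
    ax=np.array([np.cos(yaw),np.sin(yaw),0]);lat=np.array([-np.sin(yaw),np.cos(yaw),0])
    o,d=ray(n,px);out=[]
    for v in d:
        q=np.array([(o-c)@lat,o[2]-c[2]]);w=np.array([v@lat,v[2]])
        a,b,cc=w@w,q@w,q@q-r*r;D=b*b-a*cc
        if D<0:continue
        t=(-b-np.sqrt(D))/a;h=q+t*w;out.append(np.degrees(np.arctan2(h[0],h[1])))
    return np.array(out)
obs={}
for n,(a,b,w,h) in(("top",roi[:4]),("side",roi[4:])):
    im=cv2.imread(f"pics/{n}_{tag}.png");hsv=cv2.cvtColor(im,cv2.COLOR_BGR2HSV)
    red=cv2.inRange(hsv,(0,130,70),(6,255,255))|cv2.inRange(hsv,(172,130,70),(180,255,255))
    wood=cv2.inRange(hsv,(7,60,80),(30,255,255))|red
    k=np.zeros_like(red);k[b:b+h,a:a+w]=255;red&=k;wood&=k
    wood=cv2.morphologyEx(wood,cv2.MORPH_OPEN,np.ones((3,3)))
    c=max(cv2.findContours(wood,0,1)[0],key=cv2.contourArea);k[:]=0;cv2.drawContours(k,[c],-1,255,-1);red&=k
    rc=cv2.minAreaRect(c);bx=cv2.boxPoints(rc);W=plane(n,bx,zc);C=plane(n,[rc[0]],zc)[0]
    # long edges
    e=[W[1]-W[0],W[2]-W[1]];e=max(e,key=np.linalg.norm);yaw=np.arctan2(e[1],e[0]);yaw=(yaw+np.pi/2)%np.pi-np.pi/2
    y,x=np.nonzero(red);L=np.c_[x,y].astype(float)
    print(n,"rect",np.round(rc[1],1),"C",C.round(4),"yaw",np.degrees(yaw).round(1),"nred",len(L)," box ends",W.round(3).tolist())
    obs[n]=(C,yaw,L)
np.save("obs.npy",np.array(0))
yaw=np.radians(float(sys.argv[11])) if len(sys.argv)>11 else obs["top"][1]
for n in obs:
    C,_,L=obs[n]
    A=cyl(n,L,np.array([C[0],C[1],zc]),yaw);print(n,"line angle median",np.median(A).round(1),"pct",np.percentile(A,[5,95]).round(1))
s=cv2
E
python3 rod.py b 185 172 30 70 210 280 35 35
python3 rod.py b 185 208 30 35 210 280 38 35 .022 15
```

```text
top rect [30.7 18.9] C [0.5102 0.1249 0.022 ] yaw 15.4 nred 111  box ends [[0.54, 0.156, 0.022], [0.551, 0.113, 0.022], [0.481, 0.094, 0.022], [0.47, 0.137, 0.022]]
side rect [22. 25.] C [0.6009 0.1455 0.022 ] yaw 16.4 nred 116  box ends [[0.636, 0.128, 0.022], [0.585, 0.113, 0.022], [0.567, 0.162, 0.022], [0.616, 0.176, 0.022]]
top line angle median 7.3 pct [-4.1 20.2]
side line angle median -2.7 pct [-17.1   9.2]
top rect [29.1 18.9] C [0.5082 0.1243 0.022 ] yaw 15.4 nred 111  box ends [[0.536, 0.155, 0.022], [0.547, 0.112, 0.022], [0.481, 0.094, 0.022], [0.47, 0.137, 0.022]]
side rect [22. 27.] C [0.5989 0.1449 0.022 ] yaw 16.4 nred 121  box ends [[0.636, 0.128, 0.022], [0.581, 0.112, 0.022], [0.563, 0.161, 0.022], [0.616, 0.176, 0.022]]
top line angle median 7.0 pct [-4.4 20.2]
side line angle median -2.3 pct [-17.1   9.7]
```

drive_tool([
  [[0.1,0.2,0,0,0,0,0.7],[0.15,0.2,0,0,0,0,0.7],[0.15,0.25,0,0,0,0,0.7],[0.1,0,0,0,0,0,0.6],[0,0,0,0,0,0,0.45]],
], squeeze=40)

```text
clock: 3.22
tcp_pos: [0.5501, 0.1336, 0.0076]
orientation: [0.701, -0.095, 0.701, 0.095]
wrist_force: [-0.0, -1.1, -0.8]
finger_gap: 0.0425
```

drive_tool([
  [[0,0,0,0,0,0,0.3],[0,0,0,0,0,0,0.3],[0,0,0,0,0,0,0.3],[0,0,0,0,0,0,0.3],[0,0,0,0,0,0,0.3]],
])

```text
clock: 3.63
tcp_pos: [0.5503, 0.133, 0.0077]
orientation: [0.701, -0.094, 0.701, 0.094]
wrist_force: [-0.1, 0.9, -1.6]
finger_gap: 0.0427
```

```bash
python3 look.py c 130 160 120 120 180 230 150 150;python3 rod.py c 185 172 30 70 210 280 35 35
```

```text
{'clock': np.float64(3.733), 'tcp_pos': array([0.55 , 0.133, 0.008]), 'wrist_force': array([-0.199,  0.065, -2.39 ]), 'finger_gap': np.float64(0.042)}
top rect [30.  18.9] C [0.5097 0.1234 0.022 ] yaw 15.2 nred 122  box ends [[0.539, 0.155, 0.022], [0.55, 0.111, 0.022], [0.481, 0.093, 0.022], [0.47, 0.136, 0.022]]
side rect [21. 25.] C [0.5997 0.1487 0.022 ] yaw 16.4 nred 130  box ends [[0.634, 0.133, 0.022], [0.583, 0.118, 0.022], [0.566, 0.164, 0.022], [0.615, 0.178, 0.022]]
top line angle median 3.9 pct [-7.6 17.7]
side line angle median 5.2 pct [-8.  17.1]
```

View pics/look_c.png

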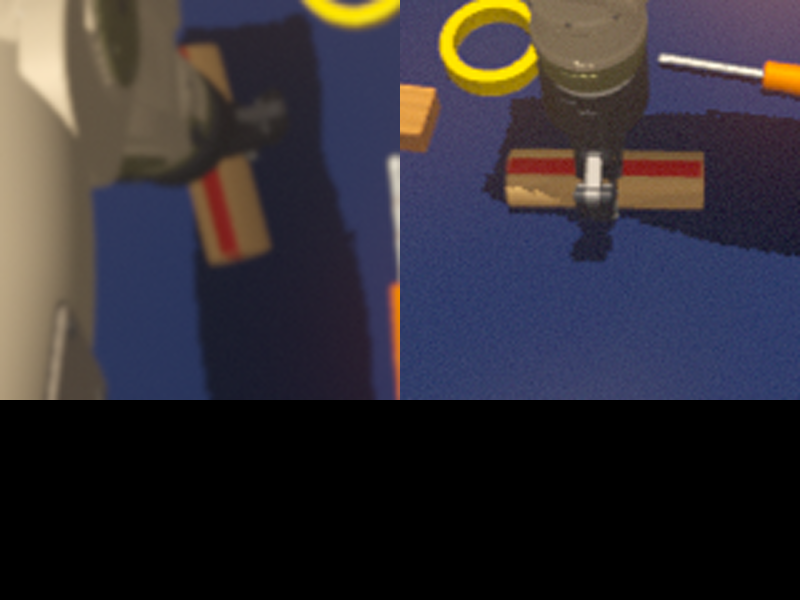

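```bash
python3 - <<'E'
from h import *
a=np.radians(-22.7);J=np.array([.5092,-.235]);Rz=np.array([[np.cos(a),-np.sin(a)],[np.sin(a),np.cos(a)]])
t=J+Rz@[-.008,.024];print(t)
s,p,r=st()
y=r.as_matrix()[:,1];print(np.degrees(np.arctan2(y[1],y[0])))
# plan after an 8 cm lift
q=p.copy()
class E: pass
import h
f=h.st
h.st=lambda:(s,p+[0,0,.08],r)
plan([t[0],t[1],.088],downR(67.3))
E
```

```text
[ 0.51108144 -0.20977184]
105.33197309900581
dist [-3.930e-02 -3.427e-01  3.000e-04] rotvec [ 3.803e+01 -1.000e-02  1.000e-02] rows 10
[ -0.00,-3.20,-1.28,3.80,-0.00,0.00 ]
[ -0.00,-3.28,-1.07,3.80,-0.00,0.00 ]
[ -0.00,-3.34,-0.85,3.80,-0.00,0.00 ]
[ -0.00,-3.39,-0.63,3.80,-0.00,0.00 ]
[ -0.00,-3.43,-0.40,3.80,-0.00,0.00 ]
[ -0.00,-3.44,-0.17,3.80,-0.00,0.00 ]
[ -0.00,-3.45,0.06,3.80,-0.00,0.00 ]
[ -0.00,-3.44,0.29,3.80,-0.00,0.00 ]
[ -0.00,-3.41,0.51,3.80,-0.00,0.00 ]
[ -0.00,-3.37,0.74,3.80,-0.00,0.00 ]
```

drive_tool([
  [[-1.6,0,0,0,0,0,0.3],[-1.6,0,0,0,0,0,0.3],[-1.6,0,0,0,0,0,0.3],[-1.6,0,0,0,0,0,0.3],[-1.6,0,0,0,0,0,0.3]],
])

```text
clock: 4.15
tcp_pos: [0.5502, 0.1329, 0.0884]
orientation: [0.701, -0.094, 0.701, 0.094]
wrist_force: [0.2, -0.2, -1.5]
finger_gap: 0.0426
```

drive_tool([
  [[0,-1.6,-0.66,1.9,0,0,0.3],[0,-1.6,-0.62,1.9,0,0,0.3],[0,-1.63,-0.56,1.9,0,0,0.3],[0,-1.65,-0.5,1.9,0,0,0.3],[0,-1.67,-0.45,1.9,0,0,0.3]],
])

```text
clock: 4.57
tcp_pos: [0.5391, 0.0467, 0.0878]
orientation: [0.706, -0.036, 0.706, 0.035]
wrist_force: [-0.2, -0.0, -2.4]
finger_gap: 0.0426
```

drive_tool([
  [[0,-1.68,-0.4,1.9,0,0,0.3],[0,-1.69,-0.34,1.9,0,0,0.3],[0,-1.7,-0.29,1.9,0,0,0.3],[0,-1.71,-0.23,1.9,0,0,0.3],[0,-1.72,-0.17,1.9,0,0,0.3]],
])

```text
clock: 4.98
tcp_pos: [0.5278, -0.0389, 0.0877]
orientation: [0.707, 0.023, 0.707, -0.023]
wrist_force: [0.1, -0.2, -1.9]
finger_gap: 0.0427
```

drive_tool([
  [[0,-1.72,-0.11,1.9,0,0,0.3],[0,-1.72,-0.05,1.9,0,0,0.3],[0,-1.72,0,1.9,0,0,0.3],[0,-1.72,0.06,1.9,0,0,0.3],[0,-1.72,0.12,1.9,0,0,0.3]],
])

```text
clock: 5.4
tcp_pos: [0.5168, -0.1243, 0.0877]
orientation: [0.702, 0.082, 0.702, -0.082]
wrist_force: [0.6, -0.4, -2.1]
finger_gap: 0.0429
```

drive_tool([
  [[0,-1.71,0.17,1.9,0,0,0.3],[0,-1.71,0.23,1.9,0,0,0.3],[0,-1.7,0.28,1.9,0,0,0.3],[0,-1.69,0.34,1.9,0,0,0.3],[0,-1.68,0.4,1.9,0,0,0.3]],
])

```text
clock: 5.82
tcp_pos: [0.5056, -0.2097, 0.0877]
orientation: [0.693, 0.14, 0.693, -0.14]
wrist_force: [1.0, 0.1, -2.2]
finger_gap: 0.0429
```

```bash
python3 look.py d 270 130 150 150 230 110 170 130; python3 - <<'E'
from h import *
plan([.5111,-.2098,.045],downR(67.3))
E
```

```text
{'clock': np.float64(5.917), 'tcp_pos': array([ 0.506, -0.211,  0.088]), 'wrist_force': array([ 1.117,  0.263, -2.301]), 'finger_gap': np.float64(0.043)}
dist [ 0.0052  0.0016 -0.0428] rotvec [-0.17  0.06  0.05] rows 5
[ 0.86,0.07,0.08,-0.03,0.01,0.01 ]
[ 0.86,0.07,0.08,-0.03,0.01,0.01 ]
[ 0.86,0.07,0.08,-0.03,0.01,0.01 ]
[ 0.86,0.07,0.08,-0.03,0.01,0.01 ]
[ 0.86,0.07,0.08,-0.03,0.01,0.01 ]
```

View pics/look_d.png

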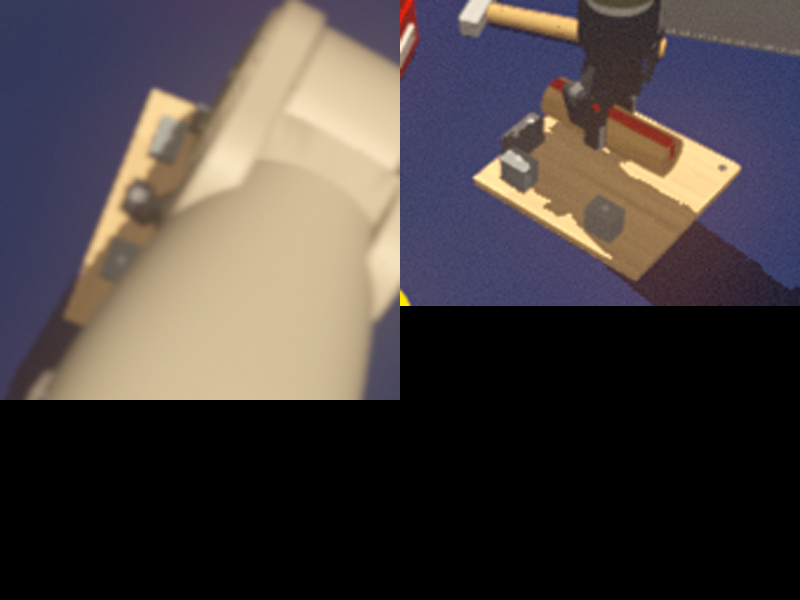

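drive_tool([
  [[1.3,0.05,0.05,0,0,0,0.3],[1.3,0.05,0.05,0,0,0,0.3],[1.3,0.05,0.05,0,0,0,0.3],[1.3,0.05,0.05,0,0,0,0.3],[1.2,0,0,0,0,0,0.3]],
])

```text
clock: 6.33
tcp_pos: [0.5084, -0.207, 0.023]
orientation: [0.693, 0.139, 0.694, -0.138]
wrist_force: [0.7, -0.8, -2.4]
finger_gap: 0.0431
```

drive_tool([
  [[0.1,0,0,0,0,0,0.3],[0.05,0,0,0,0,0,0.3],[0.05,0,0,0,0,0,0.3],[0,0,0,0,0,0,0.3],[0,0,0,0,0,0,0.3]],
])

```text
clock: 6.75
tcp_pos: [0.5092, -0.2081, 0.0227]
orientation: [0.694, 0.139, 0.693, -0.139]
wrist_force: [-0.3, 0.5, -1.7]
finger_gap: 0.0432
```

```bash
python3 look.py e 270 130 150 150 230 110 170 130; python3 - <<'E'
from h import *
s,p,r=st();a=np.radians(-22.7);Rz=np.array([[np.cos(a),-np.sin(a)],[np.sin(a),np.cos(a)]])
print("tcp in jig",(Rz.T@(p[:2]-[.5092,-.235])).round(4),p[2],s["wrist_force"])
E
```

```text
{'clock': np.float64(6.85), 'tcp_pos': array([ 0.509, -0.208,  0.022]), 'wrist_force': array([-0.358, -0.333, -1.322]), 'finger_gap': np.float64(0.042)}
tcp in jig [-0.0106  0.0248] 0.022477927027316873 [-0.35782561 -0.33280749 -1.32231282]
```

View pics/look_e.png

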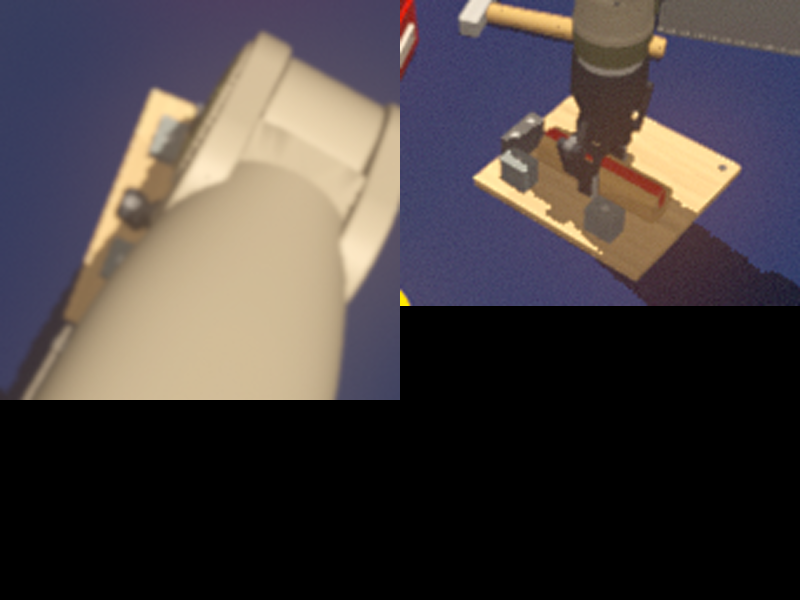

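drive_tool([
  [[0.1,0.1,0.3,0,0,0,0.3],[0.05,0.2,0.4,0,0,0,0.3],[0,0.2,0.4,0,0,0,0.3],[0,0.2,0.3,0,0,0,0.3],[0,0.1,0.2,0,0,0,0.3]],
])

```text
clock: 7.27
tcp_pos: [0.5272, -0.2065, 0.0203]
orientation: [0.694, 0.139, 0.693, -0.139]
wrist_force: [-0.1, -0.8, -2.0]
finger_gap: 0.0428
```

drive_tool([
  [[0,0.05,0,0,0,0,0.3],[0,0.05,0,0,0,0,0.3],[0,0.05,0,0,0,0,0.3],[0,0.05,0,0,0,0,0.3],[0,0,0,0,0,0,0.3]],
])

```text
clock: 7.68
tcp_pos: [0.527, -0.2046, 0.0203]
orientation: [0.693, 0.139, 0.693, -0.139]
wrist_force: [0.3, 0.3, -2.2]
finger_gap: 0.0428
```

```bash
cat > jf.py <<'E'
from h import *
s,p,r=st();a=np.radians(-22.7);Rz=np.array([[np.cos(a),-np.sin(a)],[np.sin(a),np.cos(a)]])
y=r.as_matrix()[:,1]
print("tcp in jig",(Rz.T@(p[:2]-[.5092,-.235])).round(4),p[2].round(4),"F jig",(Rz.T@s["wrist_force"][:2]).round(1),s["wrist_force"][2].round(1),"yaw",np.degrees(np.arctan2(y[1],y[0])).round(2),"mom",np.round(s["ft_torque"],2),s["clock"])
E
python3 jf.py;python3 look.py f 270 130 150 150 230 110 170 130
```

```text
tcp in jig [0.0047 0.035 ] 0.0203 F jig [0.1 0.4] -2.2 yaw 67.34 mom [-0.01 -0.06  0.05] 7.6833
{'clock': np.float64(7.783), 'tcp_pos': array([ 0.527, -0.205,  0.02 ]), 'wrist_force': array([ 0.895, -0.57 , -1.603]), 'finger_gap': np.float64(0.043)}
```

View pics/look_f.png

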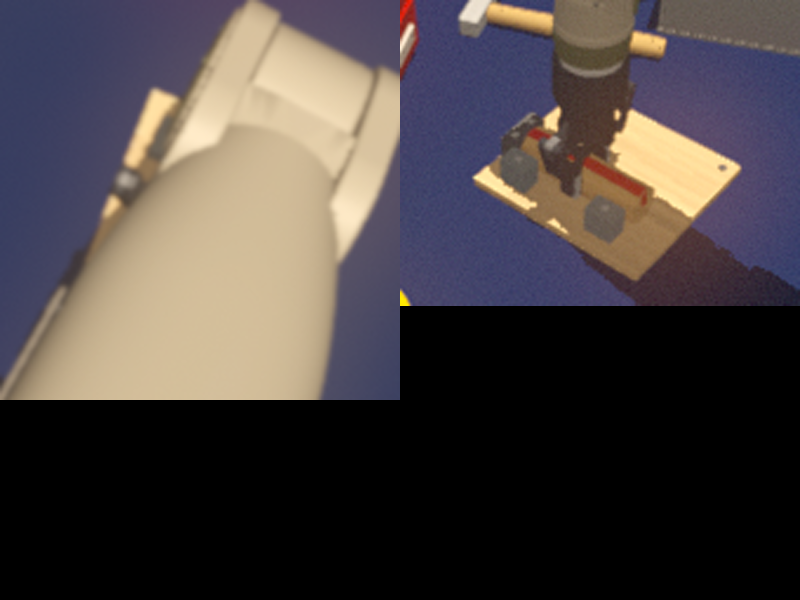

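drive_tool([
  [[0,0.05,0.1,0,0,0,0.3],[0,0.05,0.1,0,0,0,0.3],[0,0.05,0.1,0,0,0,0.3],[0,0.05,0,0,0,0,0.3],[0,0,0,0,0,0,0.3]],
])

```text
clock: 8.2
tcp_pos: [0.5309, -0.2042, 0.0203]
orientation: [0.693, 0.139, 0.693, -0.139]
wrist_force: [0.1, -1.0, -2.6]
finger_gap: 0.0426
```

```bash
python3 jf.py
```

```text
tcp in jig [0.0082 0.0368] 0.0203 F jig [ 0.5 -0.9] -2.6 yaw 67.34 mom [-0.14 -0.05 -0.12] 8.2
```

drive_tool([
  [[0,0.05,0,0,0,0,0.3],[0,0.05,0,0,0,0,0.3],[0,0.05,0,0,0,0,0.3],[0,0,0,0,0,0,0.3],[0,0,0,0,0,0,0.3]],
])

```text
clock: 8.62
tcp_pos: [0.531, -0.2041, 0.0204]
orientation: [0.693, 0.138, 0.693, -0.14]
wrist_force: [-1.8, -6.6, -2.0]
finger_gap: 0.0428
```

```bash
python3 jf.py
```

```text
tcp in jig [0.0082 0.0369] 0.0204 F jig [ 0.9 -6.8] -2.0 yaw 67.28 mom [-1.21  0.36  0.02] 8.6167
```

drive_tool([
  [[0,0,0.05,0,0,0,0.3],[0,0,0.05,0,0,0,0.3],[0,0,0.05,0,0,0,0.3],[0,0,0,0,0,0,0.3],[0,0,0,0,0,0,0.3]],
])

```text
clock: 9.03
tcp_pos: [0.5311, -0.2042, 0.0202]
orientation: [0.692, 0.138, 0.694, -0.14]
wrist_force: [-5.0, -5.7, 0.4]
finger_gap: 0.0429
```

```bash
python3 jf.py
```

```text
tcp in jig [0.0083 0.0369] 0.0202 F jig [-2.4 -7.2] 0.4 yaw 67.28 mom [-0.95  0.88  0.08] 9.0333
```

drive_tool([
  [[0,0,0.05,0,0,0,0.3],[0,0,0.05,0,0,0,0.3],[0,0,0.05,0,0,0,0.3],[0,0,0,0,0,0,0.3],[0,0,0,0,0,0,0.3]],
])

```text
clock: 9.45
tcp_pos: [0.5318, -0.2045, 0.0198]
orientation: [0.692, 0.139, 0.695, -0.14]
wrist_force: [-6.0, -5.1, -0.8]
finger_gap: 0.0428
```

```bash
python3 jf.py
```

```text
tcp in jig [0.0091 0.0369] 0.0198 F jig [-3.6 -7. ] -0.8 yaw 67.28 mom [-0.93  1.14  0.01] 9.45
```

drive_tool([
  [[0,0,0.05,0,0,0,0.3],[0,0,0.05,0,0,0,0.3],[0,0,0.05,0,0,0,0.3],[0,0,0,0,0,0,0.3],[0,0,0,0,0,0,0.3]],
])

```text
clock: 9.87
tcp_pos: [0.5327, -0.2049, 0.0196]
orientation: [0.691, 0.139, 0.695, -0.14]
wrist_force: [-6.7, -4.7, -0.1]
finger_gap: 0.0425
```

```bash
python3 jf.py
```

```text
tcp in jig [0.0101 0.0369] 0.0196 F jig [-4.4 -7. ] -0.1 yaw 67.27 mom [-0.92  1.27  0.08] 9.8667
```

drive_tool([
  [[0,0,0.08,0,0,0,0.3],[0,0,0.08,0,0,0,0.3],[0,0,0.04,0,0,0,0.3],[0,0,0,0,0,0,0.3],[0,0,0,0,0,0,0.3]],
])

```text
clock: 10.28
tcp_pos: [0.5334, -0.2051, 0.0196]
orientation: [0.691, 0.139, 0.696, -0.14]
wrist_force: [-9.5, -2.8, 2.2]
finger_gap: 0.0427
```

```bash
python3 jf.py;python3 look.py g 310 130 100 100 255 130 100 90
```

```text
tcp in jig [0.0108 0.0369] 0.0196 F jig [-7.7 -6.2] 2.2 yaw 67.27 mom [-0.74  1.88  0.05] 10.2833
{'clock': np.float64(10.383), 'tcp_pos': array([ 0.533, -0.205,  0.02 ]), 'wrist_force': array([-10.301,  -2.802,   3.169]), 'finger_gap': np.float64(0.043)}
```

View pics/look_g.png

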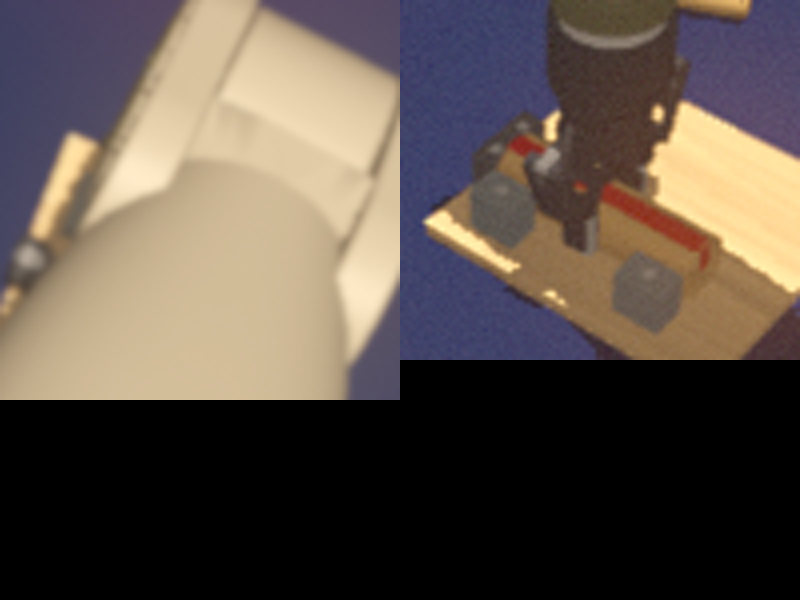

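drive_tool([
  [[0,0.05,0.08,0,0,0,0.3],[0,0.05,0.08,0,0,0,0.3],[0,0,0.04,0,0,0,0.3],[0,0,0,0,0,0,0.3],[0,0,0,0,0,0,0.3]],
])

```text
clock: 10.8
tcp_pos: [0.5334, -0.2051, 0.0196]
orientation: [0.689, 0.139, 0.697, -0.141]
wrist_force: [-15.7, -5.3, 7.5]
finger_gap: 0.0428
```

```bash
python3 jf.py
```

```text
tcp in jig [0.0108 0.0369] 0.0196 F jig [-12.4 -10.9] 7.5 yaw 67.24 mom [-0.92  3.06  0.12] 10.8
```

drive_tool([
  [[0,-0.05,-0.1,0,0,0,0.3],[0,-0.05,-0.1,0,0,0,0.3],[0,-0.03,-0.08,0,0,0,0.3],[0,0,0,0,0,0,0.3],[0,0,0,0,0,0,0.3]],
], squeeze=20)

```text
clock: 11.22
tcp_pos: [0.5334, -0.2052, 0.0196]
orientation: [0.691, 0.139, 0.695, -0.14]
wrist_force: [-7.3, -2.6, -0.3]
finger_gap: 0.0428
```

```bash
python3 jf.py
```

```text
tcp in jig [0.0108 0.0369] 0.0196 F jig [-5.8 -5.2] -0.3 yaw 67.28 mom [-0.67  1.4  -0.  ] 11.2167
```

drive_tool([
  [[0,-0.04,-0.1,0,0,0,0.3],[0,-0.04,-0.03,0,0,0,0.3],[0,0,0,0,0,0,0.55],[0,0,0,0,0,0,0.6],[0,0,0,0,0,0,0.65]],
])

```text
clock: 11.63
tcp_pos: [0.536, -0.2054, 0.0209]
orientation: [0.694, 0.139, 0.693, -0.139]
wrist_force: [-0.9, 0.1, -0.0]
finger_gap: 0.0556
```

drive_tool([
  [[0,0,0,0,0,0,0.7],[0,0,0,0,0,0,0.75],[0,0,0,0,0,0,0.75],[-0.2,0,0,0,0,0,0.75],[-0.3,0,0,0,0,0,0.75]],
])

```text
clock: 12.05
tcp_pos: [0.5348, -0.2052, 0.0252]
orientation: [0.693, 0.139, 0.693, -0.139]
wrist_force: [0.4, 0.4, 0.2]
finger_gap: 0.0642
```

```bash
python3 jf.py;python3 look.py i 310 130 100 100 255 130 100 90
```

```text
tcp in jig [0.0121 0.0374] 0.0252 F jig [0.2 0.5] 0.2 yaw 67.35 mom [-0.05 -0.01  0.04] 12.05
{'clock': np.float64(12.15), 'tcp_pos': array([ 0.535, -0.206,  0.026]), 'wrist_force': array([-0.736,  0.589,  0.032]), 'finger_gap': np.float64(0.064)}
```

View pics/look_i.png

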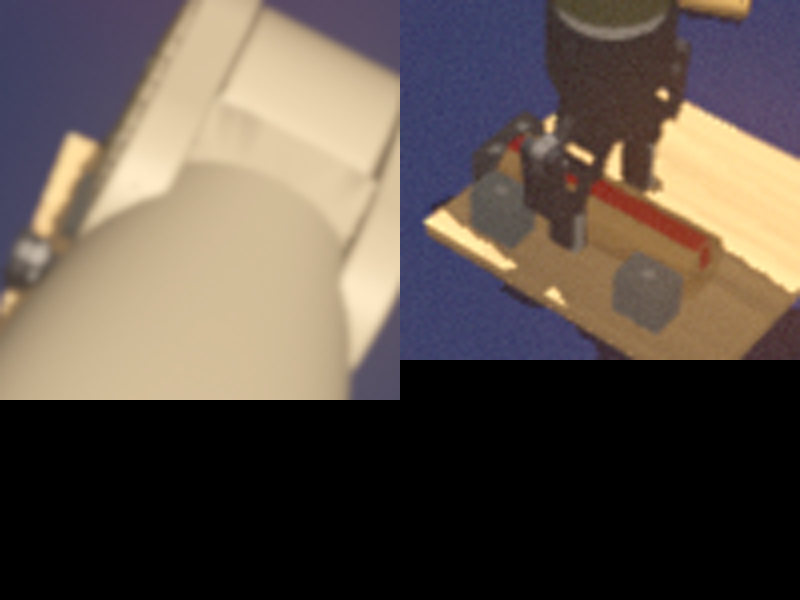

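drive_tool([
  [[-1.5,0,0,0,0,0,0.75],[-2.5,0,0,0,0,0,0.75],[-3,0,0,0,0,0,0.75],[-3.5,0,0,0,0,0,0.75],[-3.5,0,0,0,0,0,0.75]],
])

```text
clock: 12.57
tcp_pos: [0.5344, -0.2051, 0.1664]
orientation: [0.693, 0.139, 0.694, -0.139]
wrist_force: [0.4, -0.8, -0.2]
finger_gap: 0.0639
```

drive_tool([
  [[0,3.5,-2,-3,0,0,0.75],[0,3.5,-2,-3,0,0,0.75],[0,3.5,-2,-3,0,0,0.75],[0,3.5,-2,-3,0,0,0.75],[0,3.5,-2,-3,0,0,0.75]],
])

```text
clock: 12.98
tcp_pos: [0.4891, -0.0081, 0.1656]
orientation: [0.706, 0.047, 0.705, -0.046]
wrist_force: [0.6, 1.0, -0.0]
finger_gap: 0.0638
```

drive_tool([
  [[0,3.5,-0.5,-3,0,0,0.75],[0,3.5,-0.5,-3,0,0,0.75],[0,3.5,-0.5,-3,0,0,0.75],[0,3.5,-0.5,-3,0,0,0.75],[0,3.5,-0.5,-3,0,0,0.75]],
])

```text
clock: 13.4
tcp_pos: [0.4694, 0.1673, 0.1656]
orientation: [0.706, -0.046, 0.705, 0.046]
wrist_force: [-0.4, 0.5, 0.4]
finger_gap: 0.0641
```

```bash
python3 look.py j 280 150 140 140 240 130 150 110; python3 jf.py
```

```text
{'clock': np.float64(13.5), 'tcp_pos': array([0.468, 0.17 , 0.166]), 'wrist_force': array([ 0.165, -0.024, -0.363]), 'finger_gap': np.float64(0.064)}
tcp in jig [-0.1941  0.3575] 0.1655 F jig [0.2 0. ] -0.4 yaw 97.77 mom [-0.07  0.02 -0.02] 13.5
```

View pics/look_j.png

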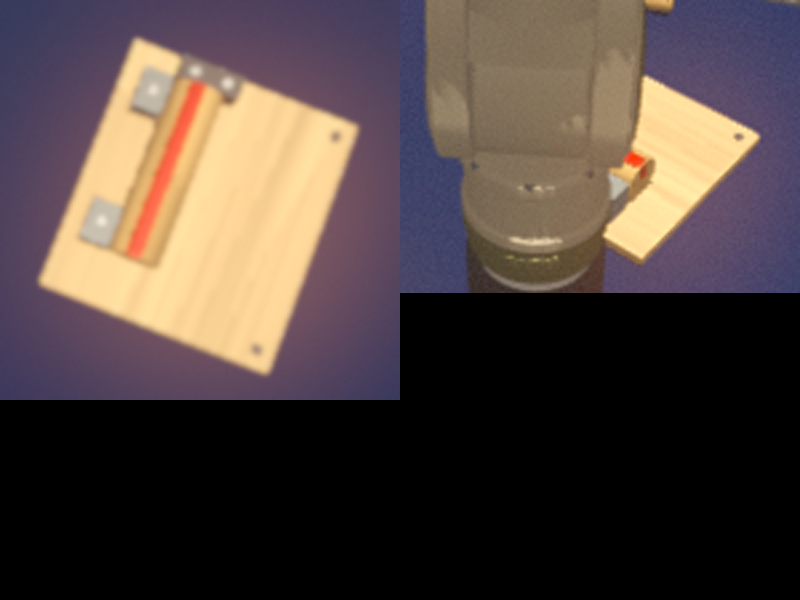

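```bash
python3 - <<'E'
from h import *
import re
src=open("rod.py").read();exec(src[src.index("def cyl"):src.index("obs={}")])
im=cv2.imread("pics/top_j.png");hsv=cv2.cvtColor(im,cv2.COLOR_BGR2HSV)
red=cv2.inRange(hsv,(0,140,120),(8,255,255))|cv2.inRange(hsv,(172,140,120),(180,255,255))
k=np.zeros_like(red);k[172:248,315:360]=255;red&=k
y,x=np.nonzero(red);L=np.c_[x,y].astype(float);print(len(L))
v=cv2.fitLine(L.astype(np.float32),cv2.DIST_L2,0,.01,.01).ravel()
W=plane("top",[[v[2]-20*v[0],v[3]-20*v[1]],[v[2]+20*v[0],v[3]+20*v[1]]],.056)
d=W[1]-W[0];print("line yaw",np.degrees(np.arctan2(d[1],d[0])))
a=np.radians(-22.7);Rz=np.array([[np.cos(a),-np.sin(a)],[np.sin(a),np.cos(a)]])
Pj=plane("top",L,.056)[:,:2]-[.5092,-.235];Pj=Pj@Rz;print("line in jig y median",np.median(Pj[:,1]),"x range",Pj[:,0].min(),Pj[:,0].max())
c=np.r_[np.array([.5092,-.235])+Rz@[.01,.038],.034]
A=cyl("top",L,c,a);print("angle",np.median(A),np.percentile(A,[5,95]))
# predicted gap edges
for nm,q in(("fence",[[-.065,.06,.046],[-.03,.06,.046],[.05,.06,.046],[.085,.06,.046]]),("stop",[[.085,.059,.046],[.085,.005,.046]])):
    q=np.array(q);w=np.c_[q[:,:2]@Rz.T+[.5092,-.235],q[:,2]];print(nm,proj("top",w).round(1))
for t in (a,):
    q=np.array([[-.065,.016,.034],[.085,.016,.034],[-.065,.06,.034],[.085,.06,.034],[-.065,.038,.056],[.085,.038,.056]]);w=np.c_[q[:,:2]@Rz.T+[.5092,-.235],q[:,2]];print("rod home",proj("top",w).round(1))
crop(cv2.imread("pics/top_j.png"),305,160,375,240,8,"jz.png")
E
```

```text
276
line yaw -22.58080433875605
line in jig y median 0.040865502154796604 x range -0.06383655568863626 0.0836310342098732
angle 7.451043500957121 [-3.98671416 19.0008985 ]
fence [[317.6 236.2]
 [323.2 221.9]
 [335.7 189.8]
 [341.  175.9]]
stop [[341.5 176.1]
 [363.2 184.7]]
rod home [[335.1 243.6]
 [357.9 183.9]
 [317.2 236.5]
 [340.4 177. ]
 [327.1 239.6]
 [350.6 178.6]]
```

View pics/jz.png

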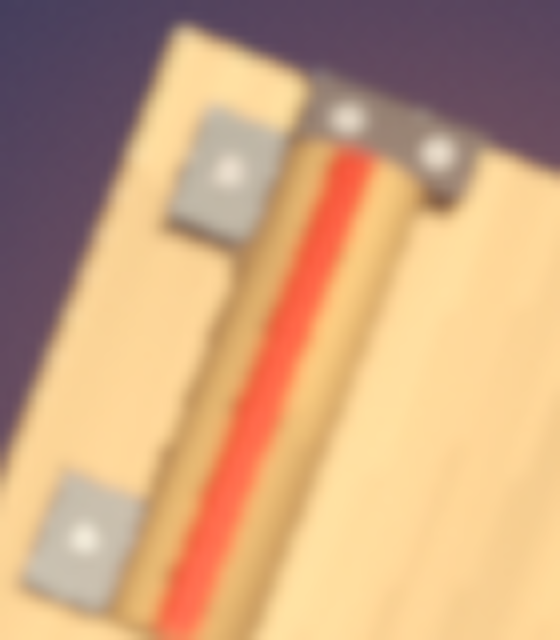

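```bash
python3 - <<'E'
from h import *
src=open("rod.py").read();exec(src[src.index("def cyl"):src.index("obs={}")])
from scipy.ndimage import map_coordinates
im=cv2.imread("pics/top_j.png").astype(float)
a=np.radians(-22.7);Rz=np.array([[np.cos(a),-np.sin(a)],[np.sin(a),np.cos(a)]]);J=np.array([.5092,-.235])
ys=np.arange(.005,.075,.001)
acc=0;
for xx in np.arange(-.025,.045,.002):
    w=np.c_[np.c_[np.full_like(ys,xx),ys]@Rz.T+J,np.full_like(ys,.034)]
    p=proj("top",w);acc=acc+np.stack([map_coordinates(im[...,c],[p[:,1],p[:,0]],order=1) for c in range(3)],1)
acc/=35
for y,v in zip(ys,acc):print(round(y*1000),v.round(0)[::-1])
# predicted tangents of rod and line at plane z=.034 for axis y=.038
o=ray("top",[[280,210]])[0]; oj=Rz.T@(o[:2]-J); q=np.array([oj[1],o[2]])
for Y in(.037,.038,.039):
  c=np.array([Y,.034]);v=q-c;D=np.linalg.norm(v);n=np.arctan2(v[1],v[0]);al=np.arccos(.022/D)
  out=[]
  for sgn in(1,-1):
    t=c+.022*np.array([np.cos(n+sgn*al),np.sin(n+sgn*al)]);out.append(t[0]+(q[0]-t[0])*(.034-t[1])/(q[1]-t[1]))
  print(Y,"edges",np.round(out,4),[ (ang,round(float((lambda t:t[0]+(q[0]-t[0])*(.034-t[1])/(q[1]-t[1]))(c+.022*np.array([np.sin(np.radians(ang)),np.cos(np.radians(ang))]))),4)) for ang in(0,4,8,12)])
E
```

```text
5 [255. 223. 161.]
6 [255. 224. 161.]
7 [255. 224. 161.]
8 [255. 224. 161.]
9 [255. 224. 161.]
10 [255. 223. 161.]
11 [255. 222. 160.]
12 [255. 221. 158.]
13 [254. 218. 155.]
14 [251. 213. 151.]
15 [246. 207. 144.]
16 [239. 198. 136.]
17 [231. 190. 127.]
18 [225. 182. 119.]
19 [221. 177. 113.]
20 [220. 175. 110.]
21 [222. 176. 110.]
22 [225. 178. 111.]
23 [228. 182. 113.]
24 [232. 185. 116.]
25 [235. 189. 118.]
26 [238. 191. 120.]
27 [240. 193. 122.]
28 [243. 193. 122.]
29 [245. 192. 121.]
30 [247. 188. 118.]
31 [249. 180. 114.]
32 [250. 170. 107.]
33 [252. 157.  99.]
34 [253. 142.  91.]
35 [254. 129.  85.]
36 [255. 119.  80.]
37 [255. 112.  77.]
38 [255. 108.  75.]
39 [254. 105.  74.]
40 [253. 103.  72.]
41 [251. 102.  69.]
42 [247. 102.  68.]
43 [243. 107.  68.]
44 [239. 115.  71.]
45 [235. 128.  78.]
46 [232. 142.  86.]
47 [230. 155.  95.]
48 [229. 166. 102.]
49 [229. 173. 107.]
50 [228. 177. 110.]
51 [226. 178. 110.]
52 [224. 177. 110.]
53 [221. 174. 108.]
54 [217. 170. 106.]
55 [212. 166. 103.]
56 [207. 161. 100.]
57 [203. 158. 100.]
58 [203. 159. 102.]
59 [207. 164. 107.]
60 [216. 173. 116.]
61 [226. 184. 126.]
62 [236. 195. 135.]
63 [243. 203. 143.]
64 [249. 209. 148.]
65 [252. 212. 151.]
66 [253. 214. 153.]
67 [254. 214. 153.]
68 [254. 214. 153.]
69 [253. 214. 153.]
70 [253. 214. 152.]
71 [253. 214. 153.]
72 [253. 214. 153.]
73 [253. 214. 153.]
74 [253. 214. 153.]
0.037 edges [0.0149 0.059 ] [(0, 0.0354), (4, 0.037), (8, 0.0386), (12, 0.0401)]
0.038 edges [0.0159 0.06  ] [(0, 0.0364), (4, 0.038), (8, 0.0396), (12, 0.0412)]
0.039 edges [0.0169 0.061 ] [(0, 0.0375), (4, 0.039), (8, 0.0406), (12, 0.0422)]
```

drive_tool([
  [[-1,3.5,-1.5,0,0,0,0.75],[-1,3.5,-1.5,0,0,0,0.75],[-1,3.5,-1.5,0,0,0,0.75],[-1,3.5,-1.5,0,0,0,0.75],[-1,3.5,-1.5,0,0,0,0.75]],
])

```text
clock: 13.92
tcp_pos: [0.3721, 0.3303, 0.216]
orientation: [0.706, -0.045, 0.705, 0.045]
wrist_force: [1.1, 0.3, -0.4]
finger_gap: 0.0642
```

drive_tool([
  [[0,3.5,-1.5,0,0,0,0.75],[0,3.5,-1.5,0,0,0,0.75],[0,3.5,-1.5,0,0,0,0.75],[0,0,0,0,0,0,0.75],[0,0,0,0,0,0,0.75]],
])

```text
clock: 14.33
tcp_pos: [0.3139, 0.4289, 0.2152]
orientation: [0.706, -0.047, 0.706, 0.046]
wrist_force: [-0.3, -0.2, -0.7]
finger_gap: 0.0638
```

```bash
python3 look.py k 280 150 140 140 240 130 150 110; python3 - <<'E'
from h import *
src=open("rod.py").read();exec(src[src.index("def cyl"):src.index("obs={}")])
a=np.radians(-22.7);Rz=np.array([[np.cos(a),-np.sin(a)],[np.sin(a),np.cos(a)]])
c=np.r_[np.array([.5092,-.235])+Rz@[.01,.038],.034]
for n,roi in(("top",(315,172,45,76)),("side",(255,130,100,90))):
    im=cv2.imread(f"pics/{n}_k.png");hsv=cv2.cvtColor(im,cv2.COLOR_BGR2HSV)
    red=cv2.inRange(hsv,(0,140,100),(8,255,255))|cv2.inRange(hsv,(172,140,100),(180,255,255))
    x0,y0,w,h=roi;k=np.zeros_like(red);k[y0:y0+h,x0:x0+w]=255;red&=k
    y,x=np.nonzero(red);L=np.c_[x,y].astype(float);A=cyl(n,L,c,a);print(n,len(L),np.median(A),np.percentile(A,[5,95]))
    cc=max(cv2.findContours(red,0,1)[0],key=cv2.contourArea);print(cv2.minAreaRect(cc))
E
```

```text
{'clock': np.float64(14.433), 'tcp_pos': array([0.315, 0.427, 0.215]), 'wrist_force': array([ 0.072,  0.953, -0.794]), 'finger_gap': np.float64(0.064)}
top 299 7.462951634459733 [-4.56344216 19.92752435]
((337.6683349609375, 208.6831817626953), (4.850436210632324, 64.96914672851562), 20.85445785522461)
side 214 8.391797824923763 [-6.51417719 20.78967933]
((306.36614990234375, 177.8314666748047), (54.108489990234375, 3.9051666259765625), 28.70595359802246)
```

View pics/look_k.png

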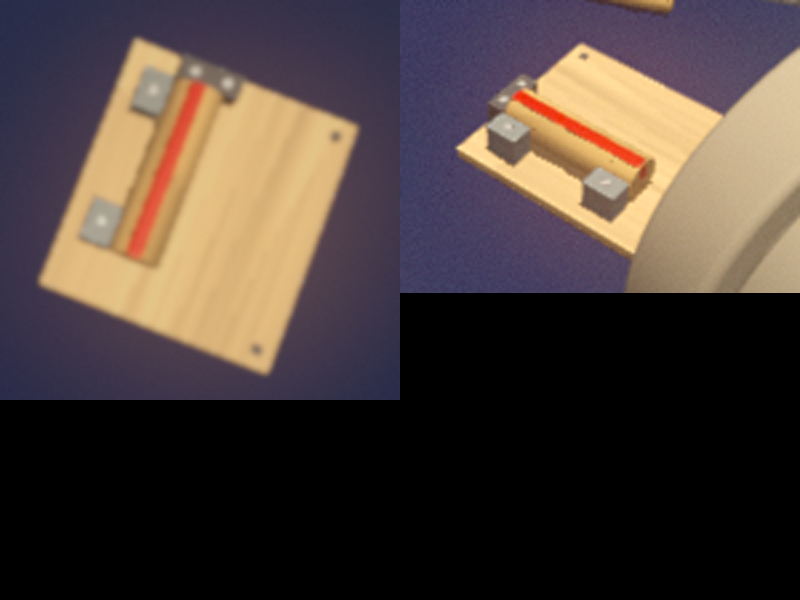

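```bash
python3 -c "
from workcell import env
print(env.hand_in())"
```

```text
the job is handed in; nothing more can be done
None
```

The rod is lying home in the jig with the red line on top and the gripper clear, and I handed the job in at about 14.4 s of the 58 s allowed.

- **What I did:** I rolled the rod about 200° along the bench between the half-open fingers until the line came up. I then gripped it at its middle, carried it to the jig, set it on the board and pushed it into the corner. I eased the force off before letting go and moved the arm away.
- **Pressing force:** At the firmest push the wrist read about 11 N towards the fence and 12 N towards the end stop, and the tool had stopped moving. Friction on the fence takes some of the 12 N, so the end stop itself felt somewhat less. The highest reading was well under 40 N.
- **Final position:** In the last pictures the rod looks flush with both fence blocks and the end stop. The line runs parallel to the jig to within about 0.2°. The rod's edges put its axis at about y 38 mm in the jig frame.
- **Line angle:** The line leans 7–8° towards the fence. The two cameras gave 7.5° and 8.4°, inside the 12° limit but not centred. I chose not to re-grip the rod to correct it.
- **One disagreement:** The tool position at fence contact read y 36.9 mm against the nominal 38 mm, which is within the 2 mm calibration.
- **Bystanders:** I steered clear of the screwdriver, tape roll, hammer, offcut and pin jar, but did not re-measure where they lie.

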